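# Hang the spoon bin on the slotted upright

### The job

Hook the small bamboo spoon bin into the slot of the steel upright and press it down gently until it is fully home and locks, so that it hangs there by itself. Keep the bin upright, do not force it (20 N of push is the most it should ever need), and leave the other things on the stand where they are.

Things in the scene. Friction and masses are not known exactly. Their poses are not given: they have to be found in the camera images.
- bin: Open-topped bamboo spoon bin, 0.14 to 0.26 kg, standing upright on the stand top. Origin: centre of the open box's underside; z up; x out of its back, where the hook is. Box 80 mm long (x -40 to 40), 54 wide, 50 high, walls 4 mm; grip it across the 54 mm from above. A solid back plate (x 40 to 50, 54 wide, 110 high) closes it behind. A steel hook stands out of the plate.
- hook (a point): On the bin, bin frame (50, 0, 44) mm: underside of the hook's neck where it leaves the back plate. Bin axes. The steel hook is 10 mm wide (y): a neck (bin x 50 to 55.5, z 44 to 54), then a lip (x 55.5 to 61.5, z 26 to 54) hanging 18 mm below the neck, with a 2.5 mm ridge at the foot of its rear side: it reaches to x = 64. Hook 28 mm tall in all.
- press (a point): On the bin, bin frame (45, 0, 110) mm: middle of the top of the back plate, the highest part of the bin. The place to press straight down once the bin hangs on the latch tooth.
- post: Fixed steel upright, a channel 66 mm wide, 40 deep, 148 tall (strip up to 152) on a foot plate 120 x 110 x 8 mm (x -38 to 82). Origin on the stand top under the middle of the slotted front face, which looks to -x; x points into the post, z up. The front is a strip 4 mm thick (x 0 to 4) with one upright slot 14 mm wide, 34 high, at y = 0.
- slot (a point): On the post: nominal middle of the slot's foot, front face, 100 mm above the stand top. Post axes. The strip is clamped by eye: the slot and all its parts really sit up to 8 mm higher or lower, so find it by feel. A white sprung seat stands 3 mm proud at the foot, leaving 31 mm free for the hook. Bin home: hook at the true foot, 0 to 3 mm before the face, bin drooping 0 to 3 degrees.
- tooth (a point): On the post, nominal (9, 0, 88) mm: tip of a sprung latch tooth behind the strip (same height error as the slot). With the hook through and the bin's back at the face, lower it: the lip drops behind the strip, its ridge rests on the tooth about 9 mm above home, and the bin can be let go there. Pressing down with 8 to 14 N drives it past; the tooth snaps over the ridge. Home is a hard stop.
- seat (a joint): How far the white sprung seat is pressed down, m: 0 free, 0.003 with the neck on the slot's foot, 0.002 or more when locked. It starts to yield at about 3.6 N, more than the bin's weight.
- dish0: White porcelain dipping dish, 76 mm across, 24 mm high, one of three in a row; origin centre of underside. Leave alone.
- dish1: As dish0.
- dish2: As dish0.
- lid_rest: Celadon teapot lid rest, a shallow round saucer 72 mm across, 16 mm high; origin centre of underside. Leave alone.
- spoon: Bamboo spoon lying on the stand, about 190 mm long along its x. Leave alone.
- strainer: Stainless strainer scoop, bowl 68 mm across and 24 mm high, with a rod handle, 215 mm long along its x. Leave alone.

How it is judged:
On the way, in this order (a step that is already met when the one before it is completed fails the run):
1. the bin is lifted off the stand top (height (world z) of bin above 0.025 m), for 0.1 s.
2. the hook is through the slot, the bin's back close to the face (x of hook in the frame of slot above -0.006 m and z of hook in the frame of slot between -0.012 and 0.042 m and horizontal distance between hook and slot below 0.008 m), for 0.2 s.
At the end, for the whole second after the job is handed in: The bin hangs locked in the slot: hook root within 8 mm of the slot's middle line and its back within 6 mm of the face, the sprung seat held down by more than 1.2 mm, the bin within 7 degrees of upright and within 8.5 degrees of square to the post, at rest (value of joint seat above 0.0012 m and x of hook in the frame of slot above -0.006 m and horizontal distance between hook and slot below 0.008 m and angle between bin's own z axis and vertical below 0.12 rad and angle between the x axis of bin and the x axis of post, either way round below 0.15 rad and linear speed of bin below 0.02 m/s); the robot touches nothing.
It fails at once if the bin or the fingers load the upright with more than 60 N in all (hooks, edges and stops added up) (contact force between any of bin, the fingers and post above 60 N).
It fails at once if the bin is tipped by more than 35 degrees (angle between bin's own z axis and vertical above 0.6 rad).
It fails at once if a dish, the lid rest, the spoon or the strainer is moved by more than 25 mm (distance of any of dish0, dish1, dish2, lid_rest, spoon, strainer from where it was at the start of the episode above 0.025 m).
It also fails if it takes over 72 s, if anything falls off the work surface, if the arm or the gripper's body presses on something with over 40 N, if the wrist force passes 120 N, or if a joint passes its speed limit or range.

### The arm

A 7-joint arm with a two-finger parallel gripper is mounted at the origin on the work surface. World frame = base frame: x ahead of the robot, y to its left, z up, the work surface at z = 0. Lengths are in m, angles in rad, forces in N, time in s.
With the tool pointing down it reaches from about 0.35 to 0.775 m from the base axis. Payload 3.1 kg.
Tool frame: the origin (TCP) lies midway between the tips of the shut fingers; the grasp point (between the pads) lies 19 mm behind it; z points along the fingers, y is the line along which they close (so a half turn about z gives the same grasp; the last joint's range is limited). The gripper opens to 85 mm and grips with 20 to 120 N. Pads are 22 mm wide; open, the fingers measure 114 mm over their backs; the gripper's body (76 mm by 85 mm) begins 54 mm behind the grasp point. The pads swing forward as they close: fully open they stand 13 mm farther back than shut.
Start: joints at [1.224, 0.311, 0.014, 1.512, -0.004, 1.319, -0.027], TCP at [0.165, -0.525, 0.231] pointing down, gripper open.
Joint ranges: [-2.7, 2.7], [-0.3, 1.91], [-1.27, 1.3], [0.12, 2.57], [-1.44, 4.58], [0.2, 2.03], [-3.05, 3.05]. Speed limits (rad/s): [2.79, 2.79, 3.14, 3.14, 3.14, 3.14, 3.14].

### API

Orientations are given as a unit quaternion [w, x, y, z].
In Python, from plant import monitor, cams, arm gives the robot as it stands. The module is installed in compiled form; this text tells all that it offers.
- The arm moves only by the shell command python3 -m pendant 'ROWS' [FORCE]. ROWS is a JSON object of lists of equal length, an entry for each row: "gripper": the opening, from -1 (shut) to 1 (fully open); "slide": the shift along the tool's x, y, z in cm, a list of three; "turn": the turn, a rotation vector about the tool's x, y, z in rad, a list of three. In form: {"gripper": [gripper, ...], "slide": [[dx, dy, dz], ...], "turn": [[rx, ry, rz], ...]}. A call has 1 to 12 rows; each row is the pose to reach, as a shift and turn from the pose commanded when the call began, along the tool's axes at that moment; what a row does not reach only later rows make up. A row lasts 1/10 s, in which the tool goes at most 50 mm and 8.59 degrees, less where a joint would pass 70% of its speed; a pose out of reach is approached as far as the arm can. A call with a gripper value outside its range is refused whole. The fingers move at their own pace and stop on an object; FORCE is the grip in N (left out, the last holds). Time passes only in rows, so rows that repeat a pose let the fingers close. It gives the time, the measured TCP pose, the force, the opening and the grip force at its end, in the units of the state.
- monitor.state(): the state, without advancing time (a new reading comes with each control period).
- cams.get_image(name): name is "scene" or "top" or "wrist"; returns (picture, depth): 400x640x3 uint8, red, green, blue; 400x640 float32, m along the optical axis (not along the pixel's ray), 0 where there is no reading.
- cams.camera_model(name): a dict with "fx", "fy", "cx", "cy" (pixels), "world_from_camera" (4x4, takes a point from camera to world coordinates); the wrist camera has in their place "mount" (4x4, takes a point from camera to tool coordinates, whose origin is the TCP and whose axes are the flange's). Camera axes: x right, y up, looking along -z (the intrinsics and any distortion apply to the point x, -y, -z); pixel columns grow to the right and rows downward; lengths in m; the calibration is good to about 2 mm. A picture is of the moment at which its call begins: read the wrist's pose just before it. camera_model takes no time and is no camera call.
- arm.job_done(): hands the job in; it is judged then, once.
The state is a dict: "time": time; "joints": joint angles; "qvel": joint speeds; "tau": joint torques, N m; "position": TCP position; "eef_rot": TCP orientation; "ft_force": force on the tool from outside, world axes, zero at the start; "wrist_torque": the same for the moment, N m; "grip_width": finger opening in m; "grasp_force": force on a finger pad.
Only numpy, scipy, OpenCV 4.12 (cv2) and the standard library are available. Lean on these libraries where they do the work, as an engineer would, in place of code of your own. Each camera call takes 0.05 s, during which the arm holds its last target. There are 200 camera calls.

## Working session

There is one attempt and no reset: what is moved stays moved. The work goes in short steps, Python scripts to look and compute and a shell command to move; the robot and the scene stay as the last step left them, time stands still between calls to the robot, and variables do not carry over. Pictures are saved under pics/ and viewed, at most 10 in all, crops included, and the job is handed in when it is done.

```bash
mkdir -p pics; cat > h.py <<'E'
import numpy as np, cv2
from plant import monitor, cams, arm
from scipy.spatial.transform import Rotation as R
def Rq(q): return R.from_quat([q[1],q[2],q[3],q[0]]).as_matrix()
def shot(n):
    s=monitor.state(); im,d=cams.get_image(n); m=cams.camera_model(n)
    if n=="wrist":
        T=np.eye(4);T[:3,:3]=Rq(s["eef_rot"]);T[:3,3]=s["position"];W=T@np.array(m["mount"])
    else: W=np.array(m["world_from_camera"])
    v,u=np.mgrid[0:400,0:640]
    P=np.stack([(u-m["cx"])/m["fx"]*d,-(v-m["cy"])/m["fy"]*d,-d],-1)@W[:3,:3].T+W[:3,3]
    P[d==0]=np.nan
    return im,d,P,W,m
def save(n,im): cv2.imwrite("pics/"+n,im[:,:,::-1])
E
python3 - <<'E'
from h import *
s=monitor.state();print({k:np.round(v,3) for k,v in s.items()})
for n in ("scene","top"):
    im,d,P,W,m=shot(n);save(n+"0.png",im);np.savez(n+"0.npz",im=im,P=P,d=d);print(n,{k:np.round(v,3) for k,v in m.items()})
E
```

```text
{'time': np.float64(0.0), 'joints': array([ 1.224,  0.312,  0.014,  1.513, -0.004,  1.319, -0.027]), 'qvel': array([-0.   , -0.   ,  0.   , -0.002,  0.   ,  0.001,  0.001]), 'tau': array([-0.0000e+00, -3.7992e+01,  1.4600e-01, -2.3059e+01,  1.2000e-02,
        1.4000e-02,  0.0000e+00]), 'position': array([ 0.165, -0.524,  0.23 ]), 'eef_rot': array([-0.001,  0.988,  0.152, -0.   ]), 'ft_force': array([ 0.818,  0.051, -0.027]), 'wrist_torque': array([ 0.019,  0.016, -0.013]), 'grasp_force': np.float64(0.0), 'grip_width': np.float64(0.085)}
scene {'fx': np.float64(396.554), 'fy': np.float64(396.554), 'cx': np.float64(317.933), 'cy': np.float64(200.207), 'world_from_camera': array([[-0.772, -0.538,  0.337,  0.87 ],
       [ 0.635, -0.655,  0.409,  0.37 ],
       [ 0.001,  0.53 ,  0.848,  0.832],
       [ 0.   ,  0.   ,  0.   ,  1.   ]])}
top {'fx': np.float64(508.422), 'fy': np.float64(508.422), 'cx': np.float64(318.011), 'cy': np.float64(199.453), 'world_from_camera': array([[ 0.021,  0.995, -0.095,  0.491],
       [-1.   ,  0.021, -0.009,  0.014],
       [-0.007,  0.095,  0.995,  1.075],
       [ 0.   ,  0.   ,  0.   ,  1.   ]])}
```

View pics/top0.png

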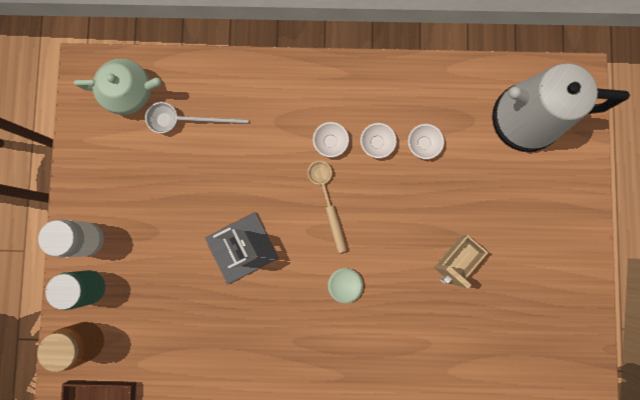

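View pics/scene0.png

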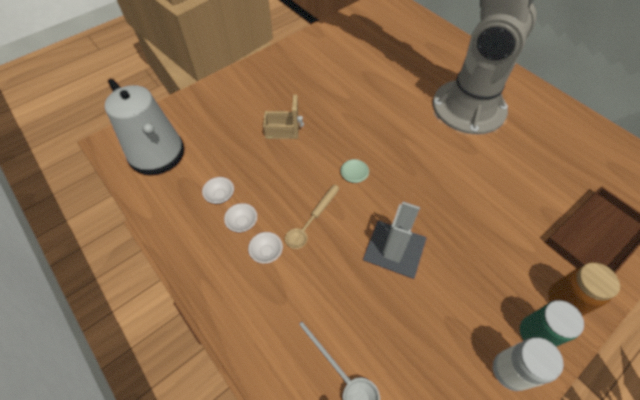

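The top view shows the bin at about (463,261) with its hook pointing lower-left (446,280). The post is at about (240,248), with its foot plate rotated, and the lid rest (346,285) and spoon (335,225) lie between them. Next I'll measure the points.

```bash
python3 - <<'E'
from h import *
Z=np.load("top0.npz");im,P=Z["im"],Z["P"];S=np.load("scene0.npz");Q=S["P"];sim=S["im"]
def box(P,cx,cy,r,zlo,zhi):
    m=np.zeros(P.shape[:2],bool);m[cy-r:cy+r,cx-r:cx+r]=1
    with np.errstate(all='ignore'): m&=(P[...,2]>zlo)&(P[...,2]<zhi)
    return m
print("table z",np.nanmedian(P[300:340,250:320,2]),np.nanmedian(Q[280:300,200:280,2]))
for nm,A,c in (("top",P,(463,261,40)),("scene",Q,(283,120,40))):
    for lo,hi in ((.03,.06),(.04,.056),(.09,.13)):
        m=box(A,*c,lo,hi);p=A[m]
        if len(p)>5: print(nm,"bin",lo,hi,len(p),p.mean(0).round(4),[np.round(x,4) for x in cv2.minAreaRect((p[:,:2]*1000).astype(np.float32))])
for nm,A,c in (("top",P,(243,248,55)),("scene",Q,(395,240,60))):
    for lo,hi in ((.003,.015),(.05,.13),(.135,.148),(.14,.17)):
        m=box(A,*c,lo,hi);p=A[m]
        if len(p)>5: print(nm,"post",lo,hi,len(p),p.mean(0).round(4),[np.round(x,4) for x in cv2.minAreaRect((p[:,:2]*1000).astype(np.float32))])
a=cv2.resize(im[200:300,195:285],None,fx=4.4,fy=4.4,interpolation=3)
b=cv2.resize(im[225:295,425:500],None,fx=4.4,fy=4.4,interpolation=3)
o=np.zeros((440,800,3),np.uint8);o[:a.shape[0],:a.shape[1]]=a;o[:b.shape[0],400:400+b.shape[1]]=b;save("crop.png",o)
E
```

```text
table z -0.000877075218192358 -0.0008001273746436333
top bin 0.03 0.06 478 [ 0.4751 -0.27    0.0447] [array([ 467.7402, -265.953 ]), array([ 54.8158, 104.3495]), np.float64(49.8481)]
top bin 0.04 0.056 335 [ 0.4762 -0.2708  0.0482] [array([ 468.5556, -266.648 ]), array([ 54.7895, 102.2195]), np.float64(49.8727)]
top bin 0.09 0.13 194 [ 0.4424 -0.243   0.1071] [array([ 442.5774, -244.1157]), array([54.0549, 10.511 ]), np.float64(50.3276)]
scene bin 0.03 0.06 435 [ 0.4752 -0.2659  0.0424] [array([ 469.654 , -264.4278]), array([ 56.6869, 103.2105]), np.float64(49.0995)]
scene bin 0.04 0.056 256 [ 0.4747 -0.2661  0.0467] [array([ 470.0977, -265.1588]), array([ 56.7221, 101.2614]), np.float64(49.5173)]
scene bin 0.09 0.13 92 [ 0.4466 -0.2391  0.1058] [array([ 443.4155, -243.5586]), array([55.6754, 10.2257]), np.float64(49.9322)]
top post 0.003 0.015 2501 [0.4867 0.1793 0.0069] [array([489.2179, 181.6606]), array([228.3983, 231.3217]), np.float64(1.4816)]
top post 0.05 0.13 385 [0.4926 0.1764 0.0863] [array([488.9046, 179.8705]), array([65.8332, 40.6174]), np.float64(28.0769)]
top post 0.135 0.148 163 [0.4945 0.1734 0.1435] [array([489.1211, 179.8316]), array([66.0723, 39.8544]), np.float64(28.8129)]
top post 0.14 0.17 161 [0.4923 0.175  0.1449] [array([489.0458, 179.947 ]), array([65.9564, 39.9464]), np.float64(28.4926)]
scene post 0.003 0.015 1870 [0.4899 0.1814 0.0073] [array([451.8663, 164.2909]), array([309.6036, 303.0877]), np.float64(50.4924)]
scene post 0.05 0.13 702 [0.4908 0.1826 0.0918] [array([489.9572, 182.2195]), array([66.4143, 39.9427]), np.float64(26.213)]
scene post 0.135 0.148 222 [0.4916 0.1783 0.1427] [array([489.5444, 180.8046]), array([67.8877, 39.9792]), np.float64(28.2619)]
scene post 0.14 0.17 185 [0.4918 0.1781 0.1447] [array([489.5444, 180.8046]), array([67.8877, 39.9792]), np.float64(28.2619)]
```

View pics/crop.png

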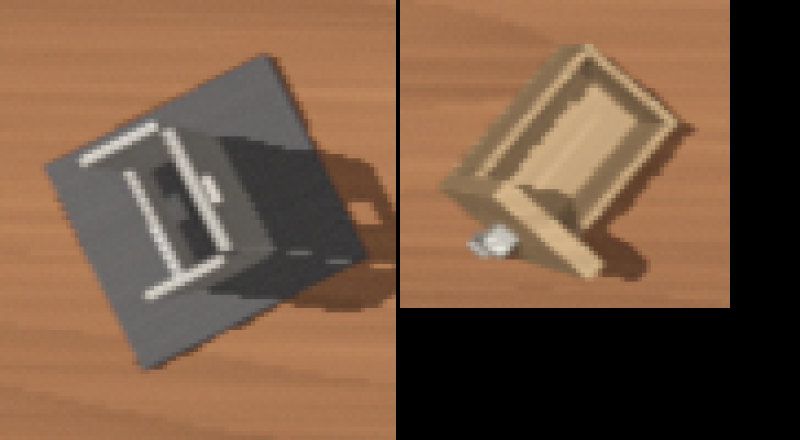

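The crop shows the post strip's bright top edge at about (195,190) in the crop. The white seat blob sits in front of it at (212,188), so the slotted face looks towards world -y/+x. The bin's plate and hook are at its lower left.

```bash
python3 - <<'E'
from h import *
Z=np.load("top0.npz");im,P=Z["im"],Z["P"]
th=np.radians(118.3);c=np.array([.4989,.1626]);X=np.array([np.cos(th),np.sin(th)]);Y=np.array([-X[1],X[0]])
# plate yaw
m=np.zeros((400,640),bool);m[205:290,200:285]=1
dk=m&(im.max(2)<90);ct=max(cv2.findContours(dk.astype(np.uint8),0,2)[0],key=cv2.contourArea);p=np.array([P[v,u] for u,v in ct[:,0]]);p=p[(p[:,2]<.012)&(p[:,2]>-.01)]
print("plate",cv2.minAreaRect((p[:,:2]*1000).astype(np.float32)))
for v in range(234,254,1):
  for u in range(236,250):
    q=P[v,u];d=q[:2]-c
    if im[v,u].min()>130: print(v,u,im[v,u],np.round([d@X*1000,d@Y*1000,q[2]*1000],1))
s=monitor.state();print(np.round(cams.camera_model("wrist")["mount"],3),{k:cams.camera_model("wrist")[k] for k in("fx","cx","cy")})
E
```

```text
plate ((479.42340087890625, 137.66259765625), (69.14704895019531, 76.78583526611328), 77.15371704101562)
234 236 [175 170 162] [  1.4 -16.6 142.8]
235 236 [189 183 175] [  2.1 -15.  143.2]
236 236 [206 200 192] [  2.5 -13.  146.2]
236 237 [176 171 161] [  1.5 -12.6 141.9]
237 236 [204 198 189] [  4.  -11.9 141.4]
237 237 [191 186 177] [  2.5 -11.1 140.2]
238 236 [185 180 172] [ 23.7 -22.8   7.5]
238 237 [204 200 191] [  2.9  -9.2 143.3]
238 238 [175 171 162] [  1.5  -8.5 141.7]
239 236 [167 163 155] [ 24.5 -20.8   8.3]
239 237 [204 199 190] [  3.9  -7.7 142.2]
239 238 [190 185 176] [  2.   -6.7 143.9]
240 237 [185 180 171] [ 23.6 -18.    7.9]
240 238 [205 200 191] [  2.9  -5.1 143. ]
240 239 [174 169 160] [  1.   -4.1 144.8]
240 241 [191 185 176] [ 3.9 -6.3 99.6]
240 242 [193 186 177] [  1.9  -5.3 101.6]
241 237 [169 163 155] [ 24.7 -16.2   7. ]
241 238 [203 198 189] [  3.5  -3.3 144.9]
241 239 [189 184 175] [  2.1  -2.6 143.1]
241 240 [164 158 150] [  0.6  -1.9 141.9]
241 241 [205 198 189] [ 17.1 -12.4   7.4]
241 242 [220 211 203] [  2.8  -3.6 101.2]
241 243 [171 164 155] [ 1.3 -2.9
[... 1537 characters left out ...]
43.3]
250 242 [184 179 171] [23.6  5.4  7.4]
250 243 [204 198 190] [  3.1  15.3 141.3]
250 244 [175 169 161] [  1.6  16.  139.8]
251 242 [167 160 154] [24.4  7.3  8. ]
251 243 [202 196 189] [  3.6  17.  143.6]
251 244 [189 184 175] [  2.2  17.7 141.4]
252 243 [183 178 170] [23.4 10.2  8.2]
252 244 [203 198 190] [  2.6  19.6 144.5]
252 245 [173 168 161] [  1.   20.4 144.5]
253 243 [166 161 154] [25.2 11.7  2.6]
253 244 [203 197 189] [  3.8  21.  141.8]
253 245 [189 184 176] [  2.3  21.8 141. ]
[[ 0.     0.965  0.263  0.066]
 [ 1.    -0.     0.    -0.   ]
 [ 0.     0.263 -0.965 -0.143]
 [ 0.     0.     0.     1.   ]] {'fx': 303.6602613143211, 'cx': 314.32412485637605, 'cy': 201.12557901748855}
```

```bash
cat >> h.py <<'E'
def go(p,yaw):  # yaw (deg) = world heading of tool x, tool down
    s=monitor.state();A=Rq(s["eef_rot"]);y=np.radians(yaw)
    B=np.array([[np.cos(y),np.sin(y),0],[np.sin(y),-np.cos(y),0],[0,0,-1]])
    print("t",round(float(s["time"]),2),"pos",np.round(s["position"],4),"heading",np.round(np.degrees(np.arctan2(A[1,0],A[0,0])),2),"tilt",np.round(A[2,:2],4),"F",np.round(s["ft_force"],1))
    print("slide cm",np.round(A.T@(np.array(p)-s["position"])*100,2),"turn",np.round(R.from_matrix(A.T@B).as_rotvec(),4))
E
python3 -c "
from h import *
go([.4851,-.2798,.20],139.9)"
```

```text
t 0.1 pos [ 0.1649 -0.524   0.2303] heading 17.47 tilt [-0.0001 -0.0021] F [ 1.5 -0.2 -0. ]
slide cm [ 37.88 -13.68   3.06] turn [-1.4000e-03 -2.2000e-03 -2.1368e+00]
```

```bash
python3 -m pendant '{"gripper":[1,1,1,1,1,1,1,1,1,1,1,1],"slide":[[4,-1.4,0.3],[8,-2.8,0.6],[12,-4.2,0.9],[16,-5.6,1.2],[20,-7,1.5],[24,-8.4,1.8],[28,-9.8,2.1],[31,-11,2.4],[34,-12.2,2.7],[36.5,-13.1,3],[37.9,-13.7,3],[37.9,-13.7,3]],"turn":[[0,0,-0.14],[0,0,-0.28],[0,0,-0.42],[0,0,-0.56],[0,0,-0.7],[0,0,-0.84],[0,0,-0.98],[0,0,-1.12],[0,0,-1.26],[0,0,-1.4],[0,0,-1.54],[0,0,-1.68]]}' 80
python3 -c "
from h import *
go([.4851,-.2798,.20],139.9)"
```

```text
time: 1.3
position: [0.4875, -0.2765, 0.2006]
eef_rot: [-0.001, 0.542, 0.841, 0.001]
ft_force: [-0.3, -0.2, -0.1]
grip_width: 0.0854
grasp_force: 0.0
t 1.3 pos [ 0.4875 -0.2765  0.2006] heading 114.39 tilt [0.0024 0.0016] F [-0.3 -0.2 -0.1]
slide cm [-0.2  -0.36  0.06] turn [ 0.0021 -0.002  -0.4452]
```

```bash
python3 -m pendant '{"gripper":[1,1,1,1,1,1],"slide":[[-0.1,-0.2,0],[-0.2,-0.36,0],[-0.2,-0.36,0],[-0.2,-0.36,0],[-0.2,-0.36,0],[-0.2,-0.36,0]],"turn":[[0,0,-0.14],[0,0,-0.28],[0,0,-0.42],[0,0,-0.445],[0,0,-0.445],[0,0,-0.445]]}'
python3 - <<'E'
from h import *
go([.4851,-.2798,.20],139.9)
im,d,P,W,m=shot("wrist");save("w1.png",im);np.savez("w1.npz",im=im,P=P)
z=P[...,2]
for lo,hi in((.044,.056),(.10,.12)):
    k=(z>lo)&(z<hi)&(np.hypot(P[...,0]-.47,P[...,1]+.27)<.09);p=P[k];print(lo,len(p),p.mean(0).round(4),cv2.minAreaRect((p[:,:2]*1000).astype(np.float32)))
E
```

```text
time: 1.9
position: [0.4828, -0.2834, 0.2011]
eef_rot: [-0.0, 0.349, 0.937, 0.0]
ft_force: [0.9, -1.1, 0.1]
grip_width: 0.0856
grasp_force: 0.0
t 1.9 pos [ 0.4828 -0.2834  0.2011] heading 139.11 tilt [ 0.0005 -0.0001] F [ 0.9 -1.1  0.1]
slide cm [0.07 0.42 0.11] turn [-0.0001 -0.0005 -0.0138]
0.044 1045 [ 0.4778 -0.2734  0.05  ] ((468.9344482421875, -266.3373107910156), (54.04518127441406, 101.15382385253906), 49.86329650878906)
0.1 978 [ 0.4427 -0.2439  0.1098] ((442.69622802734375, -244.0600128173828), (53.792442321777344, 10.035691261291504), 50.0780143737793)
```

View pics/w1.png

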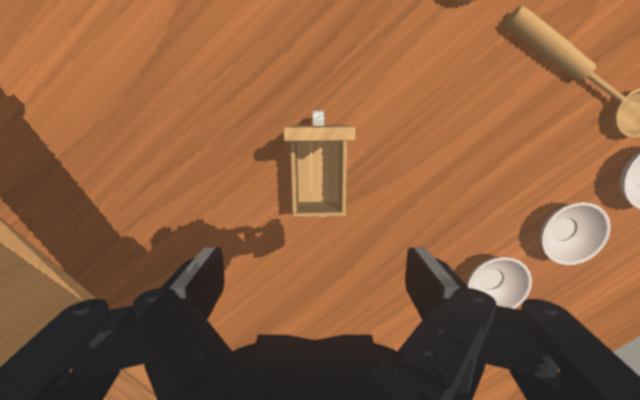

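Wrist view: the bin is at (320,170), square between the fingers, with the hook at (318,117) away from the gripper. Its pose matches the top view (yaw 140°).

```bash
python3 -m pendant '{"gripper":[1,1,1,1],"slide":[[0.07,0.42,4],[0.07,0.42,8],[0.07,0.42,8],[0.07,0.42,8]],"turn":[[0,0,-0.014],[0,0,-0.014],[0,0,-0.014],[0,0,-0.014]]}'
python3 -c "
from h import *
go([.4848,-.2794,.019],140)"
```

```text
time: 2.35
position: [0.485, -0.2798, 0.1214]
eef_rot: [-0.001, 0.342, 0.94, 0.0]
ft_force: [0.9, 0.2, 0.5]
grip_width: 0.0854
grasp_force: 0.0
t 2.35 pos [ 0.485  -0.2798  0.1214] heading 139.99 tilt [ 0.001  -0.0002] F [0.9 0.2 0.5]
slide cm [ 0.03  0.02 10.24] turn [-0.0002 -0.001  -0.0002]
```

```bash
python3 -m pendant '{"gripper":[1,1,1,1,1,-1,-1,-1,-1,-1,-1,-1],"slide":[[0,0,3.5],[0,0,7],[0,0,10],[0,0,10.4],[0,0,10.4],[0,0,10.4],[0,0,10.4],[0,0,10.4],[0,0,10.4],[0,0,10.4],[0,0,10.4],[0,0,10.4]],"turn":[[0,0,0],[0,0,0],[0,0,0],[0,0,0],[0,0,0],[0,0,0],[0,0,0],[0,0,0],[0,0,0],[0,0,0],[0,0,0],[0,0,0]]}' 80
python3 -c "
from h import *
go([.4848,-.2794,.10],140)"
```

```text
time: 3.55
position: [0.4875, -0.2809, 0.0199]
eef_rot: [0.003, 0.342, 0.94, -0.001]
ft_force: [-0.6, -0.6, 5.7]
grip_width: 0.0527
grasp_force: 85.5
t 3.55 pos [ 0.4875 -0.2809  0.0199] heading 140.02 tilt [-0.0054  0.0008] F [-0.6 -0.6  5.7]
slide cm [ 0.26 -0.05 -8.01] turn [0.0008 0.0054 0.0004]
```

```bash
python3 -m pendant '{"gripper":[-1,-1,-1,-1,-1],"slide":[[0,0,-2],[0,0,-5],[0,0,-8],[0,0,-10],[0,0,-10]],"turn":[[0,0,0],[0,0,0],[0,0,0],[0,0,0],[0,0,0]]}'
python3 -c "
from h import *
go([.5415,.0834,.12],118.3)"
```

```text
time: 4.05
position: [0.4878, -0.2808, 0.1211]
eef_rot: [0.004, 0.342, 0.94, -0.001]
ft_force: [0.3, -0.4, -2.0]
grip_width: 0.0525
grasp_force: 84.5
t 4.05 pos [ 0.4878 -0.2808  0.1211] heading 140.02 tilt [-0.0079  0.0013] F [ 0.3 -0.4 -2. ]
slide cm [ 1.929e+01  3.136e+01 -1.000e-02] turn [0.0028 0.0075 0.3791]
```

```bash
python3 -m pendant '{"gripper":[-1,-1,-1,-1,-1,-1,-1,-1,-1,-1,-1,-1],"slide":[[1.3,2.1,0],[3.2,5.2,0],[5.4,8.7,0],[7.6,12.3,0],[9.8,15.9,0],[12,19.5,0],[14.2,23,0],[16,26,0],[17.7,28.7,0],[18.8,30.5,0],[19.3,31.4,0],[19.3,31.4,0]],"turn":[[0,0,0.02],[0,0,0.06],[0,0,0.1],[0,0,0.14],[0,0,0.18],[0,0,0.22],[0,0,0.26],[0,0,0.3],[0,0,0.34],[0,0,0.38],[0,0,0.38],[0,0,0.38]]}'
python3 -m pendant '{"gripper":[-1,-1,-1],"slide":[[0,0,0],[0,0,0],[0,0,0]],"turn":[[0,0,0],[0,0,0],[0,0,0]]}'
python3 - <<'E'
from h import *
go([.5415,.0834,.12],118.3)
im,d,P,W,m=shot("wrist");save("w2.png",im);np.savez("w2.npz",im=im,P=P)
E
```

```text
time: 5.25
position: [0.5383, 0.0863, 0.1164]
eef_rot: [-0.001, 0.511, 0.859, -0.0]
ft_force: [-0.1, 0.3, -2.1]
grip_width: 0.0529
grasp_force: 84.4
time: 5.55
position: [0.5391, 0.0827, 0.1171]
eef_rot: [0.0, 0.514, 0.858, -0.001]
ft_force: [0.2, 0.3, -1.2]
grip_width: 0.0527
grasp_force: 84.4
t 5.55 pos [0.5391 0.0827 0.1171] heading 118.09 tilt [-0.0008 -0.0008] F [ 0.2  0.3 -1.2]
slide cm [-0.05  0.24 -0.29] turn [-0.0008  0.0008 -0.0036]
```

View pics/w2.png

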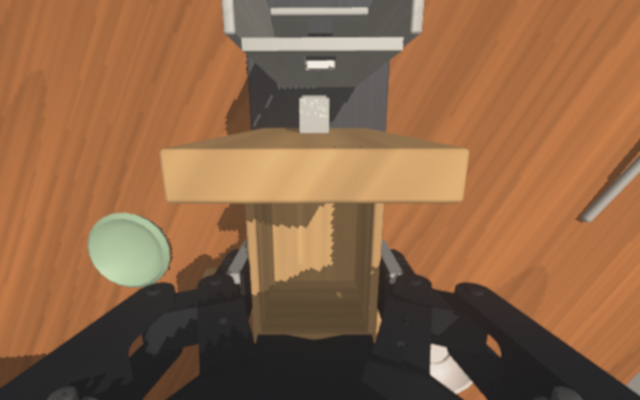

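Wrist view with the bin held: hook at (314,113), white seat in the slot at (320,64), strip top edge at row 44 and plate top at rows 150–200. I'll measure them all in the tool frame.

```bash
cat > meas.py <<'E'
from h import *
def meas():
    s=monitor.state();A=Rq(s["eef_rot"])
    im,d,P,W,m=shot("wrist")
    T=(P-s["position"])@A*1000  # tool axes, mm (z down)
    z=P[...,2]*1000
    wood=(im[...,0].astype(int)-im[...,2]>40)
    tx,ty=T[...,0],T[...,1]
    hd=np.degrees(np.arctan2(A[1,0],A[0,0]))
    k=wood&(tx>45)&(tx<75)&(abs(ty)<35)
    zt=np.nanmax(np.where(k,z,np.nan)); zt=np.nanpercentile(z[k],90)
    k&=abs(z-zt)<3;p=T[k][:,:2].astype(np.float32);print("plate top z",round(float(np.median(z[k])),1),"rect tool",[np.round(q,1) for q in cv2.minAreaRect(p)])
    # plate slopes along y -> roll
    c=np.polyfit(T[k][:,1],z[k],1);print(" plate roll deg",np.degrees(np.arctan(c[0])).round(2))
    h=(~wood)&(tx>62)&(tx<90)&(abs(ty)<12)&(T[...,2]>-55)&(T[...,2]<-15)&(z>90)
    return im,T,z,wood,s,hd,P
if __name__=="__main__":
    im,T,z,wood,s,hd,P=meas()
    print("heading",hd.round(2),"pos",s["position"])
    f=lambda u,v:print((u,v),np.round(T[v-1:v+2,u-1:u+2].reshape(-1,3).mean(0),1),"z",np.round(np.nanmedian(z[v-1:v+2,u-1:u+2]),1))
    for u,v in((305,115),(314,100),(314,108),(314,115),(314,125),(324,115),(310,64),(320,64),(330,64),(250,44),(322,44),(395,44)):f(u,v)
    k=(im.min(2)>170)&(z>60);n,l,st,ce=cv2.connectedComponentsWithStats(k.astype(np.uint8))
    for i in range(1,n):
        if st[i,4]>40:
            q=T[l==i];print(st[i],ce[i].round(1),np.nanmedian(q,0).round(1),"z",np.nanmedian(z[l==i]).round(1),[np.round(x,1) for x in cv2.minAreaRect(q[~np.isnan(q[:,0])][:,:2].astype(np.float32))])
E
python3 meas.py
```

```text
plate top z 207.2 rect tool [array([56.9, -0.7]), array([54.8, 10.5]), np.float64(89.9)]
 plate roll deg -0.14
heading 118.12 pos [0.53912775 0.08313504 0.11717826]
(305, 115) [ 68.1  -3.8 -33.9] z 151.1
(314, 100) [ 73.   -0.7 -33.9] z 151.0
(314, 108) [ 70.4  -0.7 -34.2] z 151.3
(314, 115) [ 68.1  -0.7 -34.2] z 151.4
(314, 125) [ 64.8  -0.7 -34.2] z 151.3
(324, 115) [ 68.1   2.8 -33.8] z 150.9
(310, 64) [92.1 -2.7 14.8] z 102.4
(320, 64) [92.1  2.1 14.8] z 102.1
(330, 64) [92.1  6.9 14.4] z 102.8
(250, 44) [ 91.9 -22.9 -26.4] z 143.4
(322, 44) [ 91.9   2.1 -26.3] z 143.6
(395, 44) [ 92.   27.5 -26.1] z 143.1
[223   0  10  33 255] [228.1  15.5] [ 99.4 -28.8 -30.8] z 148.0 [array([ 99.3, -28.7]), array([9.7, 3.1]), np.float64(0.3)]
[412   0  10  32 244] [416.7  15.4] [ 99.5  32.9 -30.8] z 147.9 [array([99.6, 32.9]), array([9.7, 3. ]), np.float64(2.4)]
[ 242   39  160   12 1799] [323.2  44.8] [ 91.7   2.8 -26.2] z 143.3 [array([91.7,  2. ]), array([55.7,  4.1]), np.float64(89.4)]
[307  62  27   7 177] [319.4  64.9] [91.8  1.6 14.9] z 102.3 [array([91.6,  2.1]), array([ 3.5, 12.7]), np.float64(2.1)]
[300  97  29  35 926] [313.9 114.4] [ 68.4  -0.7 -34.2] z 151.3 [array([69.1, -0.6]), array([ 9.6, 12.8]), np.float64(89.3)]
```

```bash
python3 -m pendant '{"gripper":[-1,-1,-1,-1,-1,-1,-1],"slide":[[0.2,0.1,0.7],[0.5,0.2,1.4],[0.7,0.27,1.95],[0.7,0.27,1.95],[0.7,0.27,1.95],[0.7,0.27,1.95],[0.7,0.27,1.95]],"turn":[[0,0,0],[0,0,0],[0,0,0],[0,0,0],[0,0,0],[0,0,0],[0,0,0]]}'
python3 meas.py|grep -v '^('
```

```text
time: 6.35
position: [0.5384, 0.0922, 0.0981]
eef_rot: [0.0, 0.513, 0.858, 0.0]
ft_force: [-0.1, -0.7, -2.1]
grip_width: 0.0529
grasp_force: 84.4
plate top z 188.1 rect tool [array([56.9, -0.7]), array([54.7, 10.5]), np.float64(89.9)]
 plate roll deg -0.06
heading 118.24 pos [0.53842341 0.09216019 0.09807041]
[192   0  13  47 443] [198.3  22.4] [ 92.3 -32.1 -50. ] z 148.0 [array([ 91.9, -32.2]), array([11.6,  3.2]), np.float64(0.1)]
[419   0  13  47 436] [424.6  22.3] [ 92.2  29.5 -49.8] z 147.9 [array([92.1, 29.5]), array([11.8,  3.2]), np.float64(1.0)]
[ 217   54  189   14 2444] [311.5  60. ] [ 83.5  -1.2 -45.3] z 143.3 [array([83.6, -1.5]), array([ 4. , 55.7]), np.float64(0.3)]
[297  75  31   8 225] [311.7  78.3] [83.5 -1.6 -4.4] z 102.4 [array([83.5, -1.6]), array([ 3.3, 13.1]), np.float64(0.4)]
[300  98  29  34 920] [313.9 114.7] [ 68.1  -0.7 -34.2] z 132.3 [array([68.9, -0.7]), array([12.4,  9.7]), np.float64(0.5)]
```

```bash
python3 -m pendant '{"gripper":[-1,-1,-1,-1,-1,-1,-1,-1],"slide":[[0,-0.09,0.06],[0,-0.09,0.06],[0.3,-0.09,0.06],[0.6,-0.09,0.06],[0.9,-0.09,0.06],[1.2,-0.09,0.06],[1.2,-0.09,0.06],[1.2,-0.09,0.06]],"turn":[[0,0,0],[0,0,0],[0,0,0],[0,0,0],[0,0,0],[0,0,0],[0,0,0],[0,0,0]]}'
python3 meas.py|grep -v '^('
```

```text
time: 7.2
position: [0.5316, 0.1025, 0.0972]
eef_rot: [0.0, 0.513, 0.858, -0.0]
ft_force: [0.5, 0.2, -1.9]
grip_width: 0.053
grasp_force: 84.4
plate top z 187.3 rect tool [array([57. , -0.7]), array([10.5, 54.5]), np.float64(0.1)]
 plate roll deg -0.11
heading 118.27 pos [0.53160393 0.10247643 0.09719051]
[195   0  17  93 856] [203.4  44.5] [ 86.7 -31.  -50.8] z 147.9 [array([ 85.9, -31.2]), array([ 3.4, 23.5]), np.float64(89.9)]
[420   0  17  93 837] [428.   44.3] [ 86.7  30.6 -50.7] z 147.9 [array([85.8, 30.7]), array([23.4,  3.4]), np.float64(0.6)]
[ 224   97  183   14 2210] [315.6 103.5] [ 71.2  -0.  -46.1] z 143.3 [array([72.5, -0.4]), array([ 6.2, 55.6]), np.float64(0.3)]
[301 125  27   7 134] [314.5 128.8] [ 63.4  -0.7 -34.1] z 131.3 [array([63.7, -0.7]), array([9.1, 2.1]), np.float64(89.9)]
```

```bash
python3 -m pendant '{"gripper":[-1,-1,-1,-1,-1,-1],"slide":[[0.3,0,0],[0.5,0,0],[0.65,0,0],[0.75,0,0],[0.75,0,0],[0.75,0,0]],"turn":[[0,0,0],[0,0,0],[0,0,0],[0,0,0],[0,0,0],[0,0,0]]}'
python3 meas.py|grep -v '^('
```

```text
time: 7.85
position: [0.5283, 0.1084, 0.0972]
eef_rot: [0.0, 0.513, 0.858, -0.0]
ft_force: [0.2, -1.5, -1.2]
grip_width: 0.0527
grasp_force: 84.5
plate top z 187.3 rect tool [array([56.9, -0.7]), array([54.6, 10.5]), np.float64(89.8)]
 plate roll deg -0.11
heading 118.22 pos [0.52833453 0.10842717 0.09723441]
[ 195    0   19  118 1029] [204.3  56. ] [ 83.8 -31.  -50.8] z 148.0 [array([ 82.4, -30.9]), array([ 3.4, 30.2]), np.float64(89.3)]
[ 418    0   19  117 1023] [427.1  54.9] [ 84.1  30.6 -50.7] z 147.9 [array([82.6, 30.8]), array([ 3.5, 29.9]), np.float64(89.8)]
[ 226   97  179   36 2639] [315.  122.4] [ 65.   -0.3 -45.9] z 143.1 [array([69.2, -0.2]), array([12.8, 55.3]), np.float64(0.0)]
```

```bash
python3 -m pendant '{"gripper":[-1,-1,-1,-1,-1,-1,-1,-1],"slide":[[0,0,0.2],[0,0,0.4],[0,0,0.6],[0,0,0.8],[0,0,1.0],[0,0,1.1],[0,0,1.1],[0,0,1.1]],"turn":[[0,0,0],[0,0,0],[0,0,0],[0,0,0],[0,0,0],[0,0,0],[0,0,0],[0,0,0]]}'
python3 meas.py|grep -v '^('
```

```text
time: 8.7
position: [0.5286, 0.1086, 0.0864]
eef_rot: [0.001, 0.513, 0.858, 0.0]
ft_force: [1.6, -3.4, 0.5]
grip_width: 0.0526
grasp_force: 84.7
plate top z 176.5 rect tool [array([56.8, -0.5]), array([54.7, 10.5]), np.float64(90.0)]
 plate roll deg -0.06
heading 118.22 pos [0.52862777 0.10856444 0.0864118 ]
[ 178    0   21  118 1189] [188.5  56.2] [ 81.8 -31.3 -61.6] z 148.0 [array([ 80.6, -31.3]), array([26.6,  3.5]), np.float64(1.0)]
[ 431    0   21  117 1157] [440.9  55.5] [ 82.   30.4 -61.5] z 147.9 [array([80.8, 30.5]), array([26.5,  3.4]), np.float64(0.5)]
[ 213   97  203   38 3265] [314.5 124. ] [ 64.9  -0.6 -56.7] z 143.1 [array([69.2, -0.7]), array([12.9, 55.6]), np.float64(0.1)]
```

```bash
python3 -m pendant '{"gripper":[-1,-1,-1,-1,-1],"slide":[[0,0,0.1],[0,0,0.2],[0,0,0.25],[0,0,0.25],[0,0,0.25]],"turn":[[0,0,0],[0,0,0],[0,0,0],[0,0,0],[0,0,0]]}'
python3 meas.py|grep -v '^('
```

```text
time: 9.25
position: [0.5289, 0.1086, 0.0841]
eef_rot: [0.001, 0.513, 0.858, 0.0]
ft_force: [1.8, -4.2, 3.0]
grip_width: 0.053
grasp_force: 84.9
plate top z 174.4 rect tool [array([56.6, -0.5]), array([54.8, 10.5]), np.float64(89.9)]
 plate roll deg -0.01
heading 118.22 pos [0.52887078 0.10858649 0.08412671]
[ 173    0   22  118 1226] [183.9  55.8] [ 81.5 -31.5 -64. ] z 148.0 [array([ 80.2, -31.5]), array([ 3.5, 26. ]), np.float64(88.5)]
[ 434    0   21  117 1192] [443.8  55.5] [ 81.6  30.2 -63.8] z 147.9 [array([80.4, 30.3]), array([ 3.6, 25.7]), np.float64(89.1)]
[ 210   98  208   38 3341] [313.6 124.4] [ 65.   -0.7 -59.1] z 143.2 [array([68.9, -0.9]), array([55.7, 12.5]), np.float64(89.7)]
```

```bash
python3 -m pendant '{"gripper":[0.6,1,1,1,1,1,1,1],"slide":[[0,0,0],[0,0,0],[0,0,0],[0,0,0],[0,0,-2],[0,0,-6],[0,0,-10],[0,0,-13]],"turn":[[0,0,0],[0,0,0],[0,0,0],[0,0,0],[0,0,0],[0,0,0],[0,0,0],[0,0,0]]}'
python3 -m pendant '{"gripper":[-1,-1,-1,-1,-1,-1],"slide":[[0,0,-1],[0,0,-1],[0,0,-1],[0,0,-1],[0,0,-1],[0,0,-1]],"turn":[[0,0,0],[0,0,0],[0,0,0],[0,0,0],[0,0,0],[0,0,0]]}'
python3 - <<'E'
from meas import *
im,T,z,w,s,hd,P=meas();save("w3.png",im)
print(hd,s["position"],s["grip_width"])
E
```

```text
time: 10.1
position: [0.5284, 0.11, 0.2161]
eef_rot: [0.001, 0.513, 0.859, 0.001]
ft_force: [0.8, 0.2, 0.8]
grip_width: 0.0855
grasp_force: 0.0
time: 10.7
position: [0.5275, 0.1088, 0.2226]
eef_rot: [-0.001, 0.513, 0.858, -0.001]
ft_force: [-1.4, -0.3, -0.8]
grip_width: 0.0005
grasp_force: 0.0
plate top z 174.1 rect tool [array([51. ,  0.4]), array([53.7, 10.1]), np.float64(90.0)]
 plate roll deg -0.16
118.25763313489283 [0.52753822 0.10880846 0.2225579 ] 0.00046275512132084646
```

View pics/w3.png

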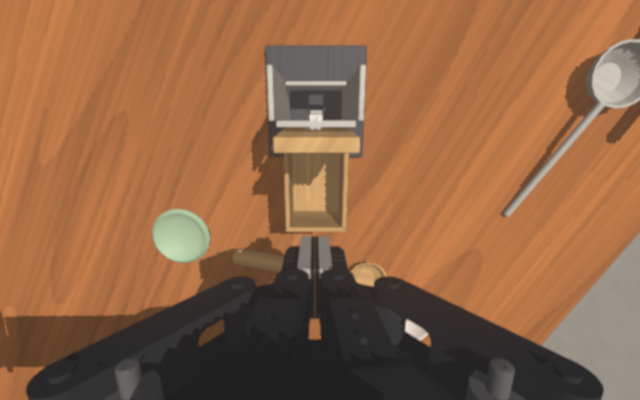

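The bin hangs by itself on the tooth with its plate at (317,143), tight against the strip. The fingers are shut. Now I'll press on the plate top.

```bash
python3 -m pendant '{"gripper":[-1,-1,-1,-1,-1,-1,-1,-1],"slide":[[2,0.04,0],[4,0.04,0],[5,0.04,1],[5,0.04,2.5],[5,0.04,4],[5,0.04,4.3],[5,0.04,4.3],[5,0.04,4.3]],"turn":[[0,0,0],[0,0,0],[0,0,0],[0,0,0],[0,0,0],[0,0,0],[0,0,0],[0,0,0]]}'
python3 -c "
from h import *
c=np.cos(np.radians(118.25));s=np.sin(np.radians(118.25))
p=np.array([.52754,.10881])+.050*np.array([c,s]);go([p[0],p[1],.174],118.3)"
```

```text
time: 11.55
position: [0.5052, 0.1531, 0.181]
eef_rot: [0.0, 0.513, 0.858, 0.0]
ft_force: [0.2, 0.2, -0.2]
grip_width: -0.0
grasp_force: 0.0
t 11.55 pos [0.5052 0.1531 0.181 ] heading 118.23 tilt [-0.0002  0.0007] F [ 0.2  0.2 -0.2]
slide cm [ 0.04 -0.13  0.7 ] turn [ 0.0007  0.0002 -0.0012]
```

```bash
python3 -m pendant '{"gripper":[-1,-1,-1,-1,-1],"slide":[[0,-0.1,0.4],[0,-0.1,0.6],[0,-0.1,0.8],[0,-0.1,0.9],[0,-0.1,0.9]],"turn":[[0,0,0],[0,0,0],[0,0,0],[0,0,0],[0,0,0]]}'
python3 -m pendant '{"gripper":[-1,-1,-1],"slide":[[0,0,0.1],[0,0,0.2],[0,0,0.2]],"turn":[[0,0,0],[0,0,0],[0,0,0]]}'
```

```text
time: 12.05
position: [0.505, 0.1533, 0.1731]
eef_rot: [0.001, 0.513, 0.858, 0.001]
ft_force: [-0.2, -0.0, 4.5]
grip_width: 0.0002
grasp_force: 2.4
time: 12.35
position: [0.5054, 0.1537, 0.1717]
eef_rot: [0.001, 0.513, 0.858, 0.002]
ft_force: [-0.6, -0.8, 6.6]
grip_width: 0.0
grasp_force: 3.4
```

```bash
python3 -m pendant '{"gripper":[-1,-1,-1,-1],"slide":[[0,0,0.1],[0,0,0.2],[0,0,0.3],[0,0,0.3]],"turn":[[0,0,0],[0,0,0],[0,0,0],[0,0,0]]}'
python3 -m pendant '{"gripper":[-1,-1,-1],"slide":[[0,0,0.1],[0,0,0.2],[0,0,0.2]],"turn":[[0,0,0],[0,0,0],[0,0,0]]}'
```

```text
time: 12.75
position: [0.5041, 0.1533, 0.1671]
eef_rot: [0.0, 0.513, 0.858, 0.001]
ft_force: [0.1, 1.6, 4.5]
grip_width: -0.0001
grasp_force: 2.2
time: 13.05
position: [0.5041, 0.1535, 0.1653]
eef_rot: [0.0, 0.513, 0.858, 0.001]
ft_force: [-0.1, 1.4, 7.0]
grip_width: 0.0001
grasp_force: 3.4
```

```bash
python3 -m pendant '{"gripper":[-1,-1,-1],"slide":[[0,0,0.1],[0,0,0.2],[0,0,0.2]],"turn":[[0,0,0],[0,0,0],[0,0,0]]}'
python3 -m pendant '{"gripper":[-1,-1,-1],"slide":[[0,0,0.1],[0,0,0.2],[0,0,0.2]],"turn":[[0,0,0],[0,0,0],[0,0,0]]}'
```

```text
time: 13.35
position: [0.5048, 0.1538, 0.165]
eef_rot: [0.001, 0.513, 0.858, 0.001]
ft_force: [-2.6, 0.1, 13.2]
grip_width: 0.0004
grasp_force: 6.7
time: 13.65
position: [0.5059, 0.1544, 0.1648]
eef_rot: [0.002, 0.513, 0.858, 0.002]
ft_force: [-3.0, -1.0, 20.3]
grip_width: -0.0
grasp_force: 10.0
```

Hard stop at 0.165 m: the force rises steeply with no more travel. I'll retreat and verify.

```bash
python3 -m pendant '{"gripper":[-1,-1,-1,-1,-1,-1,-1,-1,-1],"slide":[[0,0,-0.5],[0,0,-2],[0,0,-5],[-2.5,0,-6],[-5,0,-6],[-5,0,-6],[-5,0,-6],[-5,0,-6],[-5,0,-6]],"turn":[[0,0,0],[0,0,0],[0,0,0],[0,0,0],[0,0,0],[0,0,0],[0,0,0],[0,0,0],[0,0,0]]}'
python3 - <<'E'
from meas import *
im,T,z,w,s,hd,P=meas();a=cv2.resize(im[60:260,200:440],None,fx=2.5,fy=2.5,interpolation=3);save("w4.png",a)
print(s["ft_force"],s["position"])
E
```

```text
time: 14.55
position: [0.5266, 0.1099, 0.2202]
eef_rot: [-0.001, 0.512, 0.859, -0.0]
ft_force: [0.0, -0.1, 0.7]
grip_width: -0.0001
grasp_force: 0.0
plate top z 165.3 rect tool [array([50.8,  2.2]), array([53.8,  9.8]), np.float64(89.9)]
 plate roll deg -0.66
[ 0.01399008 -0.1385353   0.67324727] [0.52663873 0.10990279 0.22017199]
```

View pics/w4.png

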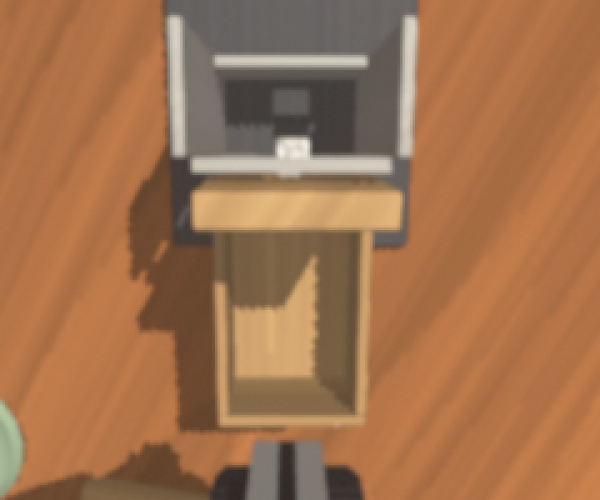

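The crop shows the bin hanging square, with its plate (300,205) at the strip and the hook (292,150) behind it. Unloaded, the plate top stays at the home height of 165.3 mm, so it's locked.

```bash
python3 -c "
from plant import arm
print(arm.job_done())"
```

```text
the job is handed in; nothing more can be done
None
```

The bin is hooked into the slot and pressed home (about 20 N at the stop), and it stays down at home height with the arm clear; I handed the job in at about 14.6 s, and no verdict was shown.

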